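# Run the coupon caddy home against its buffer

### The arm

A 6-joint arm with a two-finger parallel gripper is mounted at the origin on the work surface. World frame = base frame: x ahead of the robot, y to its left, z up, the work surface at z = 0. Lengths are in mm, angles in rad, forces in N, time in s.
With the tool pointing down it reaches from about 350 to 925 mm from the base axis. Payload 6.4 kg.
Tool frame: the origin (TCP) lies midway between the tips of the shut fingers; the grasp point (between the pads) lies r.grip_depth behind it (r.grip_depth is the distance from the TCP to the grasp point, in mm); z points along the fingers, y is the line along which they close (so a half turn about z gives the same grasp; the last joint's range is limited). The gripper opens to 85 mm and grips with 20 to 120 N. Pads are 22 mm wide; open, the fingers measure 114 mm over their backs; the gripper's body (76 mm by 85 mm) begins 54 mm behind the grasp point. The pads swing forward as they close: fully open they stand 13 mm farther back than shut.
Start: joints at [-1.52, 0.245, 1.558, -0, 1.339, -0.174], TCP at [144.896, -633.655, 207.59] pointing down, gripper open.
Joint ranges: [-3.13, 3.13], [-1.02, 2.26], [0.13, 2.54], [-0.95, 4.09], [0.21, 2.88], [-2.74, 2.74]. Speed limits (rad/s): [2.57, 2.57, 3.14, 3.14, 3.14, 3.14].

### API

Orientations are given as a unit quaternion [w, x, y, z].
In Python, from rig import r gives the robot as it stands.
- The arm moves only by the shell command python3 -m creep 'ROWS' [FORCE]. ROWS is JSON, a list of rows, each a list of 7 numbers: the turn, a rotation vector about the tool's x, y, z in rad, then the shift along the tool's x, y, z in mm, then the closure, from -1 (fully open) to 1 (shut). In form: [[ax, ay, az, tx, ty, tz, gripper], ...]. A call has 1 to 10 rows; each row is the pose to reach, as a shift and turn from the pose commanded when the call began, along the tool's axes at that moment; what a row does not reach only later rows make up. A row lasts 1/12 s, in which the tool goes at most 41.7 mm and 7.16 degrees, less where a joint would pass 70% of its speed; a pose out of reach is approached as far as the arm can. A call with a gripper value outside its range is refused whole. The fingers move at their own pace and stop on an object; FORCE is the grip in N (left out, the last holds). Time passes only in rows, so rows that repeat a pose let the fingers close. It gives the time, the measured TCP pose, the force, the opening and the grip force at its end, in the units of the state.
- r.get_state(): the state, without advancing time (a new reading comes with each control period).
- r.snapshot(name): name is "scene" or "top" or "wrist"; returns the picture (480x640x3 uint8, red, green, blue); there is no depth.
- r.calibration(name): a dict with "vertical_fov" (degrees; the focal length in pixels is half the picture's height over the tangent of half this angle, whatever the lens; pixels are square), "cx", "cy" (the principal point, pixels), "distortion" ([k1, k2, p1, p2, k3] as OpenCV has them; the pictures are not rectified), "extrinsics" (4x4, takes a point from world to camera coordinates). Camera axes: x right, y up, looking along -z (the intrinsics and any distortion apply to the point x, -y, -z); pixel columns grow to the right and rows downward; lengths in mm; the calibration is good to about 2 mm. A picture is of the moment at which its call begins: read the wrist's pose just before it. calibration takes no time and is no camera call; for the wrist camera it gives the pose at the moment of the call.
- r.job_done(): hands the job in; it is judged then, once.
Trained networks look in the newest picture that a camera, given by its name, has taken for a name from the list of things; names that differ only in an ending like _2 or _b are one class to them, and where a whole thing is asked for, a point or a joint stands for the part that bears it (a point fixed in the world has none). Each returns a list of dicts, best first, with "p" (0 to 1); they miss things now and then, are a little off and sometimes report something else, mostly with a low value. They report only what shows in the picture. A call takes as long as a camera call. They do not tell look-alikes from the thing itself.
- r.look_for(camera, query): "rect" ([centre column, centre row, width, height] in pixels, round what is visible of it).
- r.masks_of(camera, query): "pixels" (480x640 bool, what is visible of it) and "rect" ([centre column, centre row, width, height] in pixels, round what is visible of it).
- r.tip_of(camera, query): "pixel" ([column, row] in pixels: a listed point, or the origin of a listed thing).
The state is a dict: "time": time; "q": joint angles; "joint_vel": joint speeds; "joint_torque": joint torques, N m; "eef_pos": TCP position; "tool_rot": TCP orientation; "wrist_force": force on the tool from outside, world axes, zero at the start; "wrist_torque": the same for the moment, N m; "width": opening from 0.0 (shut) to 1.0 (fully open); "finger_force": force on a finger pad.
Only numpy, scipy, OpenCV 4.12 (cv2) and the standard library are available. Lean on these libraries where they do the work, as an engineer would, in place of code of your own. Each camera call takes 0.05 s, during which the arm holds its last target. There are 200 camera calls.

### The job

Take the loaded caddy by its push bar and roll it forwards, wheels on the bench, straight ahead at first until both its swivel castors trail straight behind their pins. Then steer it into its parking lane, centred and in line with the painted lines, and press its nose into the sprung buffer until the plunger is about half-way in, never bottoming it. Let go, so that the caddy stays at rest with its nose against the plunger and the castors still trailing, and leave the other things lying on the bench where they are.

Things in the scene. Friction and masses are not known exactly. Their poses are not given: they have to be found in the camera images.
- caddy: Bare-metal bench caddy, 180 x 120 mm, 107 high, about 0.7 kg with its fastened load. Origin: its middle, at bench level; x forwards (push bar rear, nose plate front), y its left, z up. Two fixed rear wheels on an axle right below the bar: that end scrubs if moved sideways. Rolling takes about 2 N. Tray walls 68 mm high, the nearest 40 mm before the bar; load up to 104 mm high, farther forward.
- caddy_bar (a point): Centre of the caddy's push bar: level round rubber bar, 14 mm diameter, 100 mm above the bench, across the caddy (along its y), 94 mm free between its two posts; 85 mm behind the caddy's origin. Axes as the caddy's. It can be gripped from above, fingers closing along the caddy's x.
- caddy_nose (a point): Middle of the front face of the caddy's flat nose plate (120 mm wide, from 42 to 98 mm above the bench): 90 mm in front of the caddy's origin, 75 mm above the bench. Axes as the caddy's.
- hub_l (a point): Wheel centre of the left front swivel castor (radius 16 mm), 16 mm off its swivel pin, which is at x 55, y 43 mm in the caddy's frame. Trailing straight, the hub is at x 39, y 43 there. It swivels freely all round, starts at any angle; about 60 mm of straight rolling makes it trail.
- hub_r (a point): The same for the right swivel castor: pin at x 55, y -43 mm in the caddy's frame; trailing straight its hub is at x 39, y -43 mm.
- bay: Parking lane fixed to the bench: two white lines, 150 mm apart, 250 mm long, and past them a grey block (50 mm high, from 60 mm beyond the origin) carrying the sprung buffer. Origin: on the lane's centre line, at bench level; the lines run from 200 mm before it to 50 mm beyond. x = the way in, y = left when going in.
- bay_buffer (a point): Point 75 mm above the bay's origin, axes as the bay's. The buffer's round plunger (28 mm wide) is centred at this height; its slide is clamped somewhere along a slot, so its free face is 0 to 40 mm beyond this point (along x): not measured, find it by feel or sight. It yields 1.5 N per mm, lightly damped, for 10 mm, then is solid: half-way in is about 7 N. Let go, the caddy is pushed back a few mm, still touching.
- hammer: Hammer lying on the bench beyond the work (bystander).
- offcut: Flat steel plate offcut, 90 x 120 x 10 mm, lying on the bench (bystander).
- pipe_end: Short steel pipe end, 60 mm diameter, 50 mm high, standing on the bench near the robot (bystander).
Not all that is in view belongs to the job. What is meant by the caddy is not blue, and is the smaller of those in its own colour.

How it is judged:
By the outcome, as a careful person would: the job done as asked, in the order asked, and still so for the second after the job is handed in, with the robot touching nothing.
It also fails if it takes over 69 s, if anything falls off the work surface, if the arm or the gripper's body presses on something with over 40 N, if the wrist force passes 120 N, or if a joint passes its speed limit or range.

## Working session

There is one attempt and no reset: what is moved stays moved. The work goes in short steps, Python scripts to look and compute and a shell command to move; the robot and the scene stay as the last step left them, time stands still between calls to the robot, and variables do not carry over. Pictures are saved under pics/ and viewed, at most 10 in all, crops included, and the job is handed in when it is done.

```bash
ls; mkdir -p pics
cat > h.py <<'E'
import numpy as np, cv2
from rig import r
def K(n):
    c=r.calibration(n); f=240/np.tan(np.radians(c["vertical_fov"])/2)
    return np.array([[f,0,c["cx"]],[0,f,c["cy"]],[0,0,1]]),np.array(c["distortion"],float),np.array(c["extrinsics"],float)
def ray(n,px,z):
    k,d,E=K(n); u=cv2.undistortPoints(np.array([[px]],float),k,d)[0,0]
    v=E[:3,:3].T@np.array([u[0],-u[1],-1]); o=-E[:3,:3].T@E[:3,3]
    return o+v*(z-o[2])/v[2]
def proj(n,P):
    k,d,E=K(n); P=np.atleast_2d(P)@E[:3,:3].T+E[:3,3]
    return cv2.projectPoints((P*[1,-1,-1])[:,None],np.zeros(3),np.zeros(3),k,d)[0][:,0]
def shot(n,f):
    im=r.snapshot(n); cv2.imwrite("pics/"+f,im[:,:,::-1]); return im
E
python3 - <<'E'
from h import *
a=shot("top","t0.png");b=shot("scene","s0.png")
print(r.get_state(), r.grip_depth)
Z=dict(caddy=0,caddy_bar=100,caddy_nose=75,hub_l=16,hub_r=16,bay=0,bay_buffer=75,hammer=0,offcut=0,pipe_end=0)
for n in("top","scene"):
  print(n,K(n)[2].round(2).tolist())
  for q,z in Z.items():
    for t in r.tip_of(n,q)[:4]: print(n,q,round(t["p"],2),np.round(t["pixel"]),ray(n,t["pixel"],z).round())
E
```

```text
pics
{'time': 0.1, 'q': array([-1.52005973e+00,  2.45775046e-01,  1.55888211e+00,  2.85194189e-05,
        1.33871045e+00, -1.74043868e-01]), 'joint_vel': array([-0.00151593, -0.0007523 , -0.002417  ,  0.00114546, -0.00051729,
        0.00085311]), 'joint_torque': array([-7.25403515e-04, -4.30671787e+01, -3.27130079e+01, -1.86972115e-04,
        2.81639914e-03,  1.37496508e-05]), 'eef_pos': array([ 144.90119563, -633.08935503,  206.5762256 ]), 'tool_rot': array([-8.84935672e-04,  9.93690841e-01,  1.12150455e-01,  6.85296207e-05]), 'wrist_force': array([-0.41948281, -0.19825783, -0.76110566]), 'wrist_torque': array([ 0.0534986 , -0.03950456, -0.02128627]), 'finger_force': 0.0, 'width': 1.0019139465182023} 18.700000000000003
top [[0.01, -1.0, 0.02, 59.71], [1.0, 0.01, 0.07, -546.01], [-0.07, 0.02, 1.0, -1218.23], [0.0, 0.0, 0.0, 1.0]]
top caddy 0.77 [232. 364.] [269. 246.   0.]
top caddy 0.75 [246. 238.] [545. 218.   0.]
top caddy 0.75 [134. 180.] [674. 475.   0.]
top caddy_bar 0.93 [198. 231.] [552. 307. 100.]
top caddy_bar 0.63 [277. 373.] [267. 143. 100.]
top caddy_nose 0.95 [281. 2
[... 545 characters left out ...]
.] [537. 217.   0.]
scene caddy 0.73 [488. 416.] [669. 469.   0.]
scene caddy 0.69 [447. 222.] [264. 252.   0.]
scene caddy_bar 0.97 [546. 362.] [594. 517. 100.]
scene caddy_bar 0.89 [432. 291.] [549. 306. 100.]
scene caddy_bar 0.68 [405. 160.] [219. 119. 100.]
scene caddy_nose 0.87 [349. 258.] [529. 134.  75.]
scene caddy_nose 0.84 [510. 207.] [232. 372.  75.]
scene caddy_nose 0.57 [454. 429.] [754. 425.  75.]
scene hub_l 0.62 [467. 240.] [312. 312.  16.]
scene hub_r 0.62 [467. 240.] [312. 312.  16.]
scene bay 0.25 [432. 292.] [471. 294.   0.]
scene bay_buffer 0.6 [158. 192.] [ 562. -335.   75.]
scene hammer 0.93 [280. 375.] [773. 127.   0.]
scene offcut 0.63 [166. 320.] [ 785. -131.    0.]
```

View pics/t0.png

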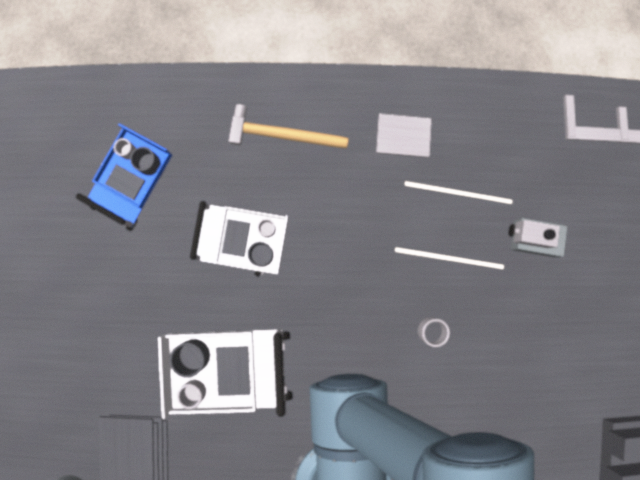

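View pics/s0.png

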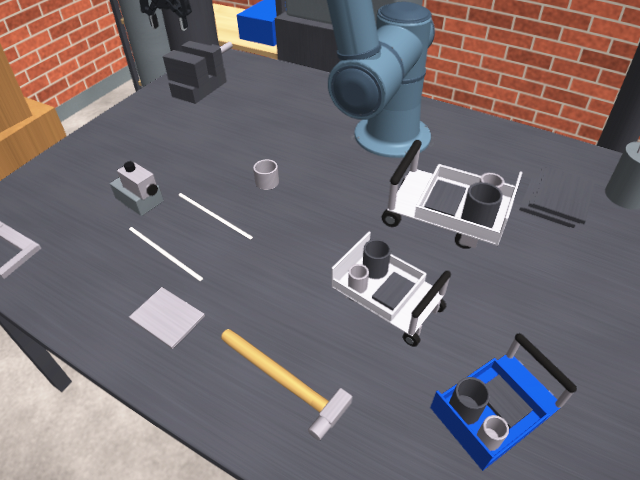

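The large white caddy is at top px (222,372), the small white one at (240,240) and the blue one at (127,175). The blue one is ruled out, and of the two white caddies the one at (240,240) is smaller, with its bar to the left (198,231). The lane lines run (405,183)-(512,202) and (396,249)-(503,267), with the buffer on the block at (515,230).

Run:
```python
from h import *
im=cv2.imread("pics/t0.png")
s=cv2.imread("pics/s0.png")
A=cv2.resize(im[180:300,170:310],None,fx=3,fy=3,interpolation=cv2.INTER_CUBIC); B=cv2.resize(s[220:360,310:460],None,fx=2.57,fy=2.57,interpolation=cv2.INTER_CUBIC)[:360]
cv2.imwrite("pics/c0.png",np.hstack([A,B])[:, :800])
def line(n,im,boxes):
    res=[]
    for (x0,x1,y0,y1) in boxes:
        g=(im[y0:y1,x0:x1].min(2)>170); yy,xx=np.nonzero(g)
        P=np.array([ray(n,(x+x0,y+y0),0)[:2] for x,y in zip(xx,yy)])
        c=P.mean(0); v=np.linalg.svd(P-c)[2][0]; v*=-np.sign(v[1]); t=(P-c)@v
        e0,e1=c+v*t.min(),c+v*t.max(); res.append((e0,e1)); print(n,len(P),e0.round(1),e1.round(1),"len",(t.max()-t.min()).round(1),"ang",np.degrees(np.arctan2(v[1],v[0])).round(2))
    (a,b),(c,d)=res
    v=(b-a+d-c); v/=np.linalg.norm(v); L=np.array([-v[1],v[0]]); mid=(a+b+c+d)/4
    print("gap",((a+b-c-d)/2@L).round(1),"heading",np.degrees(np.arctan2(v[1],v[0])).round(2),"origin",(mid+75*v).round(1))
line("top",im,[(398,516,176,208),(390,508,242,273)])
line("scene",s,[(174,256,188,242),(125,206,222,285)])
# caddy pose from nets, multi
for n in("top","scene"):
  r.snapshot(n)
  for q,z in(("caddy_bar",100),("caddy_nose",75),("caddy",0),("bay_buffer",75)):
    for t in r.tip_of(n,q):
      p=ray(n,t["pixel"],z)
      if abs(p[0]-545)<40 and (abs(p[1]-218)<110 or p[1]<-250): print(n,q,round(t["p"],2),np.round(t["pixel"],1),p.round(1))
```

```text
top 573 [ 672.  -131.4] [ 633.9 -381.9] len 253.3 ang -98.66
top 585 [ 523.7 -110.1] [ 485.6 -358.2] len 251.0 ang -98.72
gap 150.0 heading -98.69 origin [ 567.5 -319.5]
scene 292 [ 522.  -112.8] [ 484.2 -362.6] len 252.6 ang -98.6
scene 372 [ 670.9 -133.9] [ 633.3 -383.8] len 252.8 ang -98.55
gap -150.5 heading -98.58 origin [ 566.4 -322.4]
top caddy_bar 0.58 [197.5 227.5] [558.7 308.3 100. ]
top caddy_nose 0.62 [283.1 244.4] [527.3 134.3  75. ]
top caddy 0.58 [247.  239.5] [541.7 216.6   0. ]
top bay_buffer 0.68 [499.7 226.2] [ 570.  -324.6   75. ]
scene caddy_bar 0.68 [431.7 290.9] [548.2 305.9 100. ]
scene caddy_nose 0.94 [351.6 257. ] [525.1 137.4  75. ]
scene caddy 0.94 [384.4 303.8] [542.7 221.6   0. ]
scene caddy 0.27 [155.9 193.8] [ 513.4 -412.6    0. ]
scene bay_buffer 0.96 [157.6 195. ] [ 570.6 -326.8   75. ]
```

View pics/c0.png

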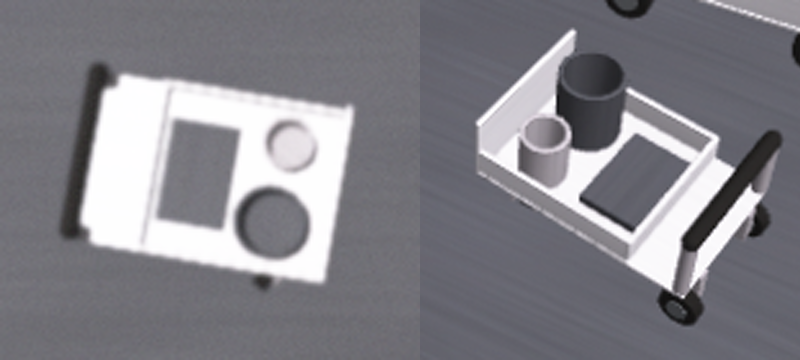

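The crop confirms it: a small white caddy, bar at the left, nose plate at the right, with its right castor sticking out at about top px (258,273). Next I measure its pose from the bar ends and the nose edge.

Run:
```python
from h import *
R=lambda x,y,z:ray("top",(170+(x-1)/3,180+(y-1)/3),z)[:2]
a,b=R(98,72,100),R(72,229,100); n1,n2=R(352,105,98),R(325,281,98)
hd=lambda d:np.degrees(np.arctan2(d[1],d[0])).round(1)
perp=lambda d:np.array([d[1],-d[0]])
print("bar",a,b,(a+b)/2,hd(perp(a-b)),np.linalg.norm(a-b))
print("nose",n1,n2,(n1+n2)/2,hd(perp(n1-n2)),np.linalg.norm(n1-n2), "bar->nose",hd((n1+n2-a-b)/2),np.linalg.norm(n1+n2-a-b)/2)
S=lambda x,y,z:ray("scene",(310+x-420 if 0 else 310+(x-420)/2.57,220+y/2.57),z)[:2]
a,b=S(775,140,100),S(692,240,100);print("scene bar",a,b,(a+b)/2,hd(perp(b-a)))
```

```text
bar [607.60456261 299.51260309] [500.59293968 314.869211  ] [554.09875114 307.19090704] -98.2 108.10787597215541
nose [586.678041   126.23464543] [467.32731538 143.11896768] [527.00267819 134.67680656] -98.1 120.53910587429746 bar->nose -98.9 174.62906984969106
scene bar [498.64037757 318.69637552] [606.04927322 299.48539268] [552.3448254 309.0908841] -100.1
```

```bash
python3 -m creep '[[0,0,0,37,-18,0,-1],[0,0,0,74,-36,0,-1],[0,0,0,110,-53,0,-1],[0,0,0,147,-71,0,-1],[0,0,0,184,-89,0,-1],[0,0,0,221,-107,0,-1],[0,0,0,258,-125,0,-1],[0,0,0,295,-143,0,-1],[0,0,0,331,-160,0,-1],[0,0,0,368,-178,0,-1]]'
python3 -m creep '[[0,0,0.05,37,-18,0,-1],[0,0,0.1,74,-36,0,-1],[0,0,0.15,110,-54,0,-1],[0,0,0.2,118,-94,0,-1],[0,0,0.25,126,-134,0,-1],[0,0,0.3,135,-174,0,-1],[0,0,0.35,144,-214,0,-1],[0,0,0.37,153,-254,0,-1],[0,0,0.37,162,-294,0,-1],[0,0,0.37,171,-334,0,-1]]'
python3 - <<'E'
from h import *
s=r.get_state();print(s["time"],s["eef_pos"],s["tool_rot"],s["q"])
E
```

```text
time: 2.43
eef_pos: [465.3, -376.7, 207.9]
tool_rot: [0.0, 0.994, 0.112, 0.0]
wrist_force: [0.7, -1.4, -0.6]
width: 1.0
finger_force: 0.0
time: 3.27
eef_pos: [555.9, -12.5, 207.9]
tool_rot: [0.0, 0.997, -0.073, 0.0]
wrist_force: [1.2, -0.2, -0.6]
width: 0.995
finger_force: 0.0
3.2667 [555.89551546 -12.46294366 207.85162166] [ 1.38382643e-05  9.97356385e-01 -7.26646426e-02  2.99885036e-04] [-2.26364121e-01  2.52282575e-02  1.80034013e+00  6.65928891e-05
  1.31542732e+00  1.48987289e+00]
```

```bash
python3 -m creep '[[0,0,0,-6,-40,0,-1],[0,0,0,-12,-80,0,-1],[0,0,0,-18,-119,0,-1],[0,0,0,-25,-158,0,-1],[0,0,0,-31,-198,10,-1],[0,0,0,-37,-238,20,-1],[0,0,0,-43,-277,30,-1],[0,0,0,-49,-317,40,-1],[0,0,0,-49,-317,50,-1],[0,0,0,-49,-317,50,-1]]'
python3 - <<'E'
from h import *
s=r.get_state();print(s["time"],s["eef_pos"],s["tool_rot"],s["q"])
im=shot("wrist","w0.png")
for q,z in(("caddy_bar",100),("caddy_nose",75)):
  for t in r.tip_of("wrist",q)[:3]: print(q,t, ray("wrist",t["pixel"],z))
shot("top","t1.png")
for t in r.tip_of("top","caddy_bar")[:3]: print(t,ray("top",t["pixel"],100))
E
```

```text
time: 4.1
eef_pos: [551.7, 307.7, 154.9]
tool_rot: [0.001, 0.997, -0.071, -0.002]
wrist_force: [1.0, -0.8, -0.4]
width: 1.0
finger_force: 0.0
4.1 [551.65225667 307.74717631 154.88370653] [ 9.63964600e-04  9.97488651e-01 -7.07922389e-02 -1.98024234e-03] [ 3.29753745e-01  2.55557625e-01  1.64512500e+00 -2.43580607e-04
  1.24530880e+00  2.04233182e+00]
caddy_bar {'pixel': [320.5, 245.4], 'p': 0.83} [553.31381309 307.41814507 100.        ]
caddy_nose {'pixel': [593.3, 234.8], 'p': 0.75} [526.38043755 133.93126319  75.        ]
{'pixel': [280.5, 373.4], 'p': 0.93} [265.78056487 136.24117588 100.        ]
{'pixel': [101.0, 205.1], 'p': 0.78} [603.71109517 512.96257137 100.        ]
{'pixel': [197.7, 225.4], 'p': 0.75} [562.97902813 307.95080989 100.        ]
```

View pics/w0.png

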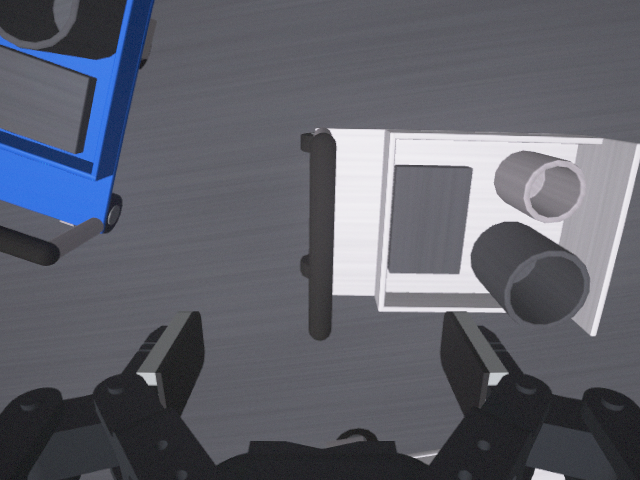

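Wrist view: the bar runs from (322,135) to (320,335), upright in the picture and midway between the open fingers. It is well aligned, so I descend and grip.

```bash
python3 - <<'E'
from h import *
a,b=ray("wrist",(322,136),100),ray("wrist",(319.5,335),100);d=a-b;print(a,b,np.linalg.norm(d),np.degrees(np.arctan2(-d[0],d[1])))
E
python3 -m creep '[[0,0,0,1.5,0,10,-1],[0,0,0,1.5,0,20,-1],[0,0,0,1.5,0,30,-1],[0,0,0,1.5,0,42,-1],[0,0,0,1.5,0,54,-1],[0,0,0,1.5,0,64,-1],[0,0,0,1.5,0,72,-1],[0,0,0,1.5,0,75,-1],[0,0,0,1.5,0,75,-1],[0,0,0,1.5,0,75,-0.5]]' 60
python3 -m creep '[[0,0,0,0,0,0,0],[0,0,0,0,0,0,0.3],[0,0,0,0,0,0,0.6],[0,0,0,0,0,0,0.8],[0,0,0,0,0,0,1],[0,0,0,0,0,0,1],[0,0,0,0,0,0,1],[0,0,0,0,0,0,1],[0,0,0,0,0,0,1],[0,0,0,0,0,0,1]]' 60
```

```text
[614.57627752 297.09678888 100.        ] [496.07703388 316.23612724 100.        ] 120.03493247909014 -99.1748617106466
time: 5.18
eef_pos: [555.3, 306.3, 82.8]
tool_rot: [-0.0, 0.997, -0.072, 0.0]
wrist_force: [0.8, 0.2, 0.1]
width: 0.883
finger_force: 0.0
time: 6.02
eef_pos: [555.4, 306.3, 83.1]
tool_rot: [-0.0, 0.997, -0.073, 0.0]
wrist_force: [-0.7, 0.3, 2.8]
width: -0.002
finger_force: 1.8
```

Run:
```python
from h import *
s=r.get_state();print(s["time"],s["eef_pos"],s["width"],s["finger_force"],s["wrist_force"],s["wrist_torque"])
a=shot("wrist","w1.png");b=shot("scene","s1.png")
for n in("wrist","scene"):
  for t in r.tip_of(n,"caddy_bar")[:3]: print(n,t, ray(n,t["pixel"],100))
c=np.hstack([cv2.resize(a,(400,300)),cv2.resize(b[200:380,290:530],(400,300))]);cv2.imwrite("pics/c1.png",c[:,:,::-1])
```

```text
6.0167 [555.44485939 306.29447749  83.11008904] -0.002222386998455804 1.7756498605012894 [-0.68829013  0.34090362  2.82848435] [0.01388332 0.10318673 0.01680555]
scene {'pixel': [430.2, 293.3], 'p': 0.94} [554.4351618  305.45403823 100.        ]
scene {'pixel': [545.7, 360.0], 'p': 0.89} [591.00569047 515.59453029 100.        ]
scene {'pixel': [403.8, 160.6], 'p': 0.7} [223.72827092 116.80335227 100.        ]
```

View pics/c1.png

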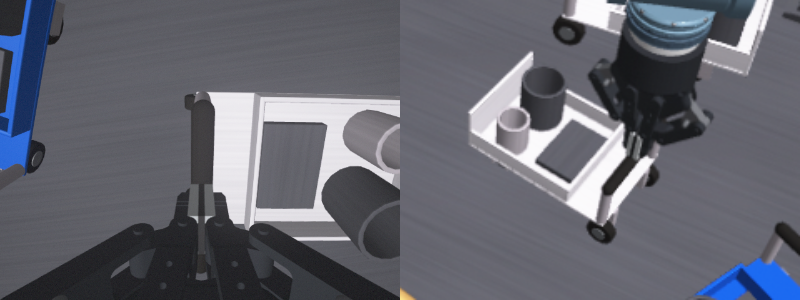

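The fingers straddle the bar, but the width reads 0 and the grip force is low. I hold a moment and read again.

```bash
python3 -m creep '[[0,0,0,0,0,0,1],[0,0,0,0,0,0,1],[0,0,0,0,0,0,1],[0,0,0,0,0,0,1],[0,0,0,0,0,0,1],[0,0,0,0,0,0,1]]' 60
python3 - <<'E'
from h import *
a=r.snapshot("wrist");cv2.imwrite("pics/c2.png",cv2.resize(a[240:480,200:460],None,fx=2.5,fy=2.5)[:,:,::-1])
E
```

```text
time: 6.72
eef_pos: [555.4, 306.3, 83.0]
tool_rot: [-0.0, 0.997, -0.073, 0.0]
wrist_force: [0.1, 0.0, 5.0]
width: -0.001
finger_force: 2.6
```

View pics/c2.png

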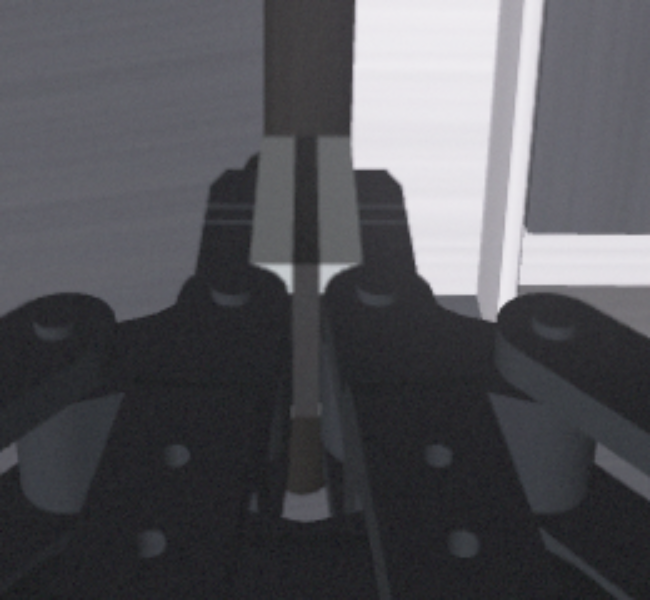

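Run:
```python
from h import *
k,d,E=K("wrist");print(k,d,"cam",-E[:3,:3].T@E[:3,3],E.round(3).tolist())
s=r.get_state();p=s["eef_pos"];print(p)
for dz in(-20,0,10,20,37,60):print(dz,proj("wrist",p+[0,0,dz]))
x=np.array([.989,-.146,0])
print("pad edge z",[proj("wrist",p+x*11+[0,0,dz]).round().tolist() for dz in(0,20,37)])
q=np.array([554,307,100.])
print("bar ends",proj("wrist",q+55*x),proj("wrist",q+11*x))
```

```text
[[415.70073608   0.         321.95339911]
 [  0.         415.70073608 234.18229354]
 [  0.           0.           1.        ]] [-0.04663094  0.          0.          0.          0.        ] cam [633.34382273 295.53084726 248.978598  ] [[-0.145, -0.989, -0.001, 384.332], [0.942, -0.138, -0.307, -479.046], [0.304, -0.045, 0.952, -416.242], [0.0, 0.0, 0.0, 1.0]]
[555.445211   306.27508467  83.04898036]
-20 [[323.51601365 270.66193723]]
0 [[323.65477076 288.4870995 ]]
10 [[323.73542915 298.86179761]]
20 [[323.82530885 310.43401229]]
37 [[324.00414525 333.49582318]]
60 [[324.31712805 373.9751227 ]]
pad edge z [[[324.0, 265.0]], [[324.0, 285.0]], [[324.0, 306.0]]]
bar ends [[322.76116739 173.50365253]] [[322.56861556 285.17394143]]
```

The pads look nearly shut while the bar is as wide as both together, so this is not a sound grip. I open, rise, shut in free air and compare the finger tips with where the TCP should project.

```bash
python3 -m creep '[[0,0,0,0,0,0,-0.5],[0,0,0,0,0,0,-0.5],[0,0,0,0,0,0,-0.5],[0,0,0,0,0,0,-0.5],[0,0,0,0,0,-15,-0.5],[0,0,0,0,0,-30,-0.5],[0,0,0,0,0,-45,-0.5],[0,0,0,0,0,-60,0],[0,0,0,0,0,-60,0.7],[0,0,0,0,0,-60,0.7]]'
python3 - <<'E'
from h import *
a=r.snapshot("wrist");x=np.array([.989,-.146,0])
s=r.get_state();print(s["width"],s["eef_pos"],s["wrist_force"])
for t in r.tip_of("wrist","caddy_bar")[:2]: print(t, ray("wrist",t["pixel"],100))
a=a.copy()
for dz in(0,20,37):
  u=proj("wrist",s["eef_pos"]+x*11+[0,0,dz])[0].astype(int); print(dz,u); cv2.circle(a,tuple(map(int,u)),2,(255,0,0),-1)
cv2.imwrite("pics/c3.png",a[:,:,::-1])
E
```

```text
time: 7.6
eef_pos: [555.4, 306.2, 142.9]
tool_rot: [-0.0, 0.997, -0.073, 0.001]
wrist_force: [-0.1, -0.7, -0.2]
width: 0.334
finger_force: 0.0
0.2391027540351204 [554.64713771 305.98779057 141.70881706] [-1.05638556 -0.70091418 -0.34841894]
{'pixel': [319.3, 257.6], 'p': 0.66} [553.08435781 308.13033996 100.        ]
0 [323 265]
20 [323 284]
37 [323 305]
```

View pics/c3.png

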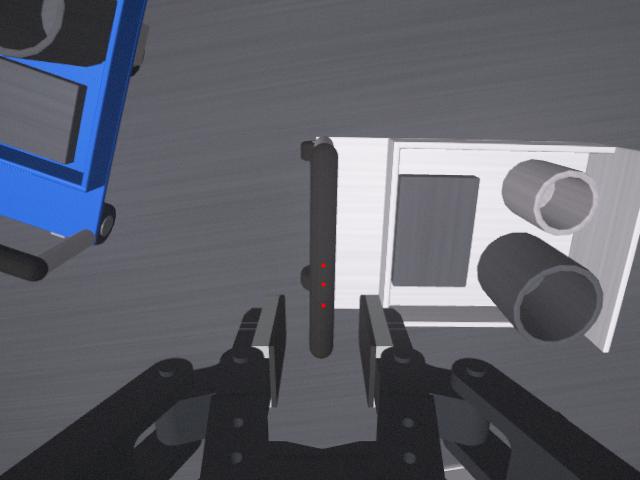

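The tips show at row ~296, where the TCP predicts 265. So the pads end about 25 mm short of the TCP, and they shut on top of the bar. The bar is undisturbed, at (321,250) and centred between the pads. I go lower, with the fingers opened only about 30 mm to clear the tray wall.

```bash
python3 -m creep '[[0,0,0,0,0,0,0.25],[0,0,0,0,0,0,0.25],[0,0,0,0,0,12,0.25],[0,0,0,0,0,24,0.25],[0,0,0,0,0,36,0.25],[0,0,0,0,0,48,0.25],[0,0,0,0,0,56,0.25],[0,0,0,0,0,60,0.25],[0,0,0,0,0,63,0.25],[0,0,0,0,0,63,0.25]]' 60
python3 -m creep '[[0,0,0,0,0,4,0.25],[0,0,0,0,0,7,0.25],[0,0,0,0,0,10,0.25],[0,0,0,0,0,13,0.25],[0,0,0,0,0,16,0.25],[0,0,0,0,0,18,0.25],[0,0,0,0,0,18,0.25]]'
python3 -m creep '[[0,0,0,0,0,0,0.4],[0,0,0,0,0,0,0.6],[0,0,0,0,0,0,0.8],[0,0,0,0,0,0,1],[0,0,0,0,0,0,1],[0,0,0,0,0,0,1],[0,0,0,0,0,0,1]]' 60
```

```text
time: 8.53
eef_pos: [554.8, 306.1, 78.9]
tool_rot: [0.0, 0.997, -0.073, -0.0]
wrist_force: [-1.5, -0.2, -0.4]
width: 0.376
finger_force: 0.0
time: 9.12
eef_pos: [554.7, 306.0, 60.9]
tool_rot: [0.0, 0.997, -0.073, -0.0]
wrist_force: [0.9, -0.2, -0.3]
width: 0.374
finger_force: 0.0
time: 9.7
eef_pos: [555.3, 306.2, 62.0]
tool_rot: [-0.0, 0.997, -0.073, 0.0]
wrist_force: [0.6, -0.7, 2.6]
width: 0.142
finger_force: 58.5
```

Now it grips (12 mm opening, 58 N). Next, the straight roll.

```bash
python3 -m creep '[[0,0,0,0,1,0,1],[0,0,0,0,4,0,1],[0,0,0,0,9,0,1],[0,0,0,0,15,0,1],[0,0,0,0,21,0,1],[0,0,0,0,27,0,1],[0,0,0,0,33,0,1],[0,0,0,0,39,0,1],[0,0,0,0,45,0,1],[0,0,0,0,51,0,1]]'
python3 -m creep '[[0,0,0,0,6,0,1],[0,0,0,0,12,0,1],[0,0,0,0,18,0,1],[0,0,0,0,24,0,1],[0,0,0,0,30,0,1],[0,0,0,0,36,0,1],[0,0,0,0,40,0,1],[0,0,0,0,42,0,1],[0,0,0,0,42,0,1]]'
python3 - <<'E'
from h import *
s=r.get_state();print(s["eef_pos"],s["wrist_torque"])
t=shot("top","t2.png");b=shot("scene","s2.png")
for n in("top","scene"):
  for q,z in(("caddy_nose",75),("caddy",0),("hub_l",16),("hub_r",16)):
    for u in r.tip_of(n,q)[:4]:
      p=ray(n,u["pixel"],z)
      if abs(p[0]-530)<70 and abs(p[1]-150)<130: print(n,q,round(u["p"],2),p.round(1))
cv2.imwrite("pics/c4.png",np.hstack([cv2.resize(t[180:300,200:340],None,fx=3,fy=3),cv2.resize(b[200:340,290:430],None,fx=2.572,fy=2.572)[:360]])[:,:,::-1])
E
```

```text
time: 10.53
eef_pos: [547.7, 255.1, 61.9]
tool_rot: [-0.0, 0.997, -0.072, 0.0]
wrist_force: [-1.3, 3.8, 4.9]
width: 0.137
finger_force: 58.8
time: 11.28
eef_pos: [541.5, 213.0, 61.8]
tool_rot: [0.0, 0.997, -0.073, -0.0]
wrist_force: [-2.3, 1.5, 6.2]
width: 0.138
finger_force: 58.8
[541.46322894 213.03960463  61.81062421] [0.14889688 0.28585783 0.00613728]
top caddy_nose 0.78 [509.7  40.9  75. ]
top caddy 0.79 [535.1 129.1   0. ]
scene caddy_nose 0.69 [511.4  40.1  75. ]
scene caddy 0.97 [525.5 120.2   0. ]
scene hub_l 0.47 [562.   81.8  16. ]
scene hub_r 0.47 [562.   81.8  16. ]
```

View pics/c4.png

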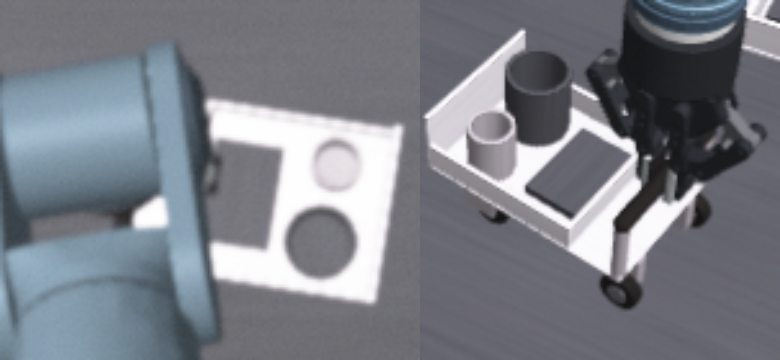

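The crop shows the left castor at (493,212), trailing: it measures (562,82) against (564,85) expected. The right castor no longer sticks out beyond the right edge. Next I measure the caddy from the nose edge and plan the S-curve.

```bash
cat > nose.py <<'E'
from h import *
def nose(n,c1,c2,z=98):
    a,b=ray(n,c1,z)[:2],ray(n,c2,z)[:2];d=a-b
    m=(a+b)/2;h=np.degrees(np.arctan2(-d[0],d[1]))
    O=np.array([567,-321.]);t=np.radians(-98.63);v=np.array([np.cos(t),np.sin(t)]);L=np.array([-v[1],v[0]])
    print(n,"nose",m.round(1),"hd",h.round(1),"width",np.linalg.norm(d).round(1),"bay along",((m-O)@v).round(1),"lat",((m-O)@L).round(1))
E
python3 - <<'E'
from nose import *
nose("top",(200+401/3,180+124/3),(200+376/3,180+301/3))
f=2.572;nose("scene",(290+(523-420)/f,200+32/f),(290+(427-420)/f,200+115/f))
nose("scene",(290+(427-420)/f,200+115/f),(290+(523-420)/f,200+32/f))
# S-curve
s=r.get_state();p=s["eef_pos"][:2];w=s["tool_rot"];psi=2*np.arctan2(w[2],w[1])
t=np.radians(-98.63);v=np.array([np.cos(t),np.sin(t)]);L=np.array([-v[1],v[0]]);O=np.array([567,-321.])
a0=(p-O)@v;l0=(p-O)@L;print("along,lat",a0,l0,np.degrees(psi)-90)
S=258;D=float(__import__("os").environ.get("D",0)) or -l0
n=40;u=np.linspace(0,1,n+1);X=S*u;Y=D*(u-np.sin(2*np.pi*u)/(2*np.pi));H=np.arctan2(D*(1-np.cos(2*np.pi*u)),S)
print(np.degrees(H.max()))
for c in range(4):
    i=c*10;ch,sh=np.cos(H[i]),np.sin(H[i]);rows=[]
    for k in range(i+1,i+11):
        dx,dy=X[k]-X[i],Y[k]-Y[i]
        rows.append([0,0,round(-(H[k]-H[i]),3),round(-sh*dx+ch*dy,1),round(ch*dx+sh*dy,1),0,1])
    print(rows)
E
```

```text
top nose [514.   39.2] hd -97.7 width 121.1 bay along -348.2 lat -106.5
scene nose [513.5  42.7] hd 80.6 width 115.3 bay along -351.5 lat -107.5
scene nose [513.5  42.7] hd -99.4 width 115.3 bay along -351.5 lat -107.5
along,lat -524.1790177529283 -105.32653863424039 -98.31305487955856
39.2311153320202
[[0, 0, np.float64(-0.005), np.float64(0.0), np.float64(6.4), 0, 1], [0, 0, np.float64(-0.02), np.float64(0.1), np.float64(12.9), 0, 1], [0, 0, np.float64(-0.044), np.float64(0.3), np.float64(19.4), 0, 1], [0, 0, np.float64(-0.078), np.float64(0.7), np.float64(25.8), 0, 1], [0, 0, np.float64(-0.119), np.float64(1.3), np.float64(32.2), 0, 1], [0, 0, np.float64(-0.167), np.float64(2.2), np.float64(38.7), 0, 1], [0, 0, np.float64(-0.219), np.float64(3.5), np.float64(45.2), 0, 1], [0, 0, np.float64(-0.275), np.float64(5.1), np.float64(51.6), 0, 1], [0, 0, np.float64(-0.332), np.float64(7.1), np.float64(58.0), 0, 1], [0, 0, np.float64(-0.388), np.float64(9.6), np.float64(64.5), 0, 1]]
[[0, 0, np.float64(-0.053), np.float64(0.2), np.float64(7.0), 0, 1], [0, 0, np.float64(-0.103), np.float64(
[... 1265 characters left out ...]
, 0, 1]]
[[0, 0, np.float64(0.056), np.float64(-0.2), np.float64(6.9), 0, 1], [0, 0, np.float64(0.113), np.float64(-0.8), np.float64(13.6), 0, 1], [0, 0, np.float64(0.168), np.float64(-1.7), np.float64(20.2), 0, 1], [0, 0, np.float64(0.221), np.float64(-3.0), np.float64(26.7), 0, 1], [0, 0, np.float64(0.269), np.float64(-4.5), np.float64(33.0), 0, 1], [0, 0, np.float64(0.31), np.float64(-6.4), np.float64(39.2), 0, 1], [0, 0, np.float64(0.343), np.float64(-8.5), np.float64(45.3), 0, 1], [0, 0, np.float64(0.368), np.float64(-10.7), np.float64(51.4), 0, 1], [0, 0, np.float64(0.383), np.float64(-13.1), np.float64(57.4), 0, 1], [0, 0, np.float64(0.388), np.float64(-15.5), np.float64(63.3), 0, 1]]
```

```bash
python3 -m creep '[[0,0,-0.005,0,6.4,0,1],[0,0,-0.02,0.1,12.9,0,1],[0,0,-0.044,0.3,19.4,0,1],[0,0,-0.078,0.7,25.8,0,1],[0,0,-0.119,1.3,32.2,0,1],[0,0,-0.167,2.2,38.7,0,1],[0,0,-0.219,3.5,45.2,0,1],[0,0,-0.275,5.1,51.6,0,1],[0,0,-0.332,7.1,58,0,1],[0,0,-0.388,9.6,64.5,0,1]]'
python3 -m creep '[[0,0,-0.053,0.2,7,0,1],[0,0,-0.103,0.8,14.2,0,1],[0,0,-0.148,1.7,21.6,0,1],[0,0,-0.188,3,29.1,0,1],[0,0,-0.221,4.5,36.7,0,1],[0,0,-0.249,6.4,44.4,0,1],[0,0,-0.27,8.5,52.2,0,1],[0,0,-0.285,10.7,60.1,0,1],[0,0,-0.294,13.1,68,0,1],[0,0,-0.297,15.5,76,0,1]]'
python3 -m creep '[[0,0,0.003,0,8.3,0,1],[0,0,0.012,-0.1,16.6,0,1],[0,0,0.027,-0.2,24.8,0,1],[0,0,0.049,-0.5,32.9,0,1],[0,0,0.076,-1,40.8,0,1],[0,0,0.11,-1.7,48.5,0,1],[0,0,0.149,-2.7,56.1,0,1],[0,0,0.194,-4,63.4,0,1],[0,0,0.244,-5.5,70.4,0,1],[0,0,0.297,-7.4,77.2,0,1]]'
python3 -m creep '[[0,0,0.056,-0.2,6.9,0,1],[0,0,0.113,-0.8,13.6,0,1],[0,0,0.168,-1.7,20.2,0,1],[0,0,0.221,-3,26.7,0,1],[0,0,0.269,-4.5,33,0,1],[0,0,0.31,-6.4,39.2,0,1],[0,0,0.343,-8.5,45.3,0,1],[0,0,0.368,-10.7,51.4,0,1],[0,0,0.383,-13.1,57.4,0,1],[0,0,0.39,-15.5,63.3,0,1]]'
cat > pose.py <<'E'
from nose import *
s=r.get_state();p=s["eef_pos"][:2];w=s["tool_rot"];psi=2*np.arctan2(w[2],w[1])
t=np.radians(-98.63);v=np.array([np.cos(t),np.sin(t)]);L=np.array([-v[1],v[0]]);O=np.array([567,-321.])
F=s["wrist_force"][:2]
print("t",s["time"],"along",((p-O)@v).round(1),"lat",((p-O)@L).round(1),"hd",(np.degrees(psi)-90).round(2),"Fv,FL",(F@v).round(1),(F@L).round(1),"Mz",s["wrist_torque"][2].round(2))
E
python3 - <<'E'
import pose
from h import *
t=shot("top","t3.png");b=shot("scene","s3.png")
cv2.imwrite("pics/c5.png",np.hstack([cv2.resize(t[160:290,380:580],None,fx=2,fy=2),cv2.resize(b[130:260,110:310],None,fx=2,fy=2)])[:,:,::-1])
for n in("top","scene"):
  for q,z in(("caddy_nose",75),("hub_l",16),("hub_r",16),("bay_buffer",75)):
    for u in r.tip_of(n,q)[:4]:
      p=ray(n,u["pixel"],z)
      if abs(p[0]-570)<90 and p[1]<0: print(n,q,round(u["p"],2),np.round(u["pixel"]),p.round(1))
E
```

```text
time: 12.62
eef_pos: [541.5, 147.9, 61.8]
tool_rot: [0.0, 0.993, 0.122, -0.0]
wrist_force: [-2.2, 2.0, 5.6]
width: 0.135
finger_force: 59.2
time: 13.45
eef_pos: [574.7, 77.8, 61.9]
tool_rot: [0.0, 0.964, 0.267, -0.001]
wrist_force: [-1.6, 2.4, 7.5]
width: 0.137
finger_force: 59.1
time: 14.28
eef_pos: [608.7, 7.8, 61.9]
tool_rot: [0.0, 0.993, 0.12, 0.0]
wrist_force: [1.1, 2.4, 5.0]
width: 0.137
finger_force: 58.8
time: 15.12
eef_pos: [608.7, -57.0, 61.9]
tool_rot: [0.0, 0.997, -0.074, 0.0]
wrist_force: [0.9, 2.9, 4.2]
width: 0.138
finger_force: 58.8
t 15.1167 along -267.2 lat 1.6 hd -98.5 Fv,FL -3.0 0.5 Mz 0.0
top caddy_nose 0.86 [455. 221.] [ 580.7 -227.5   75. ]
top bay_buffer 0.71 [496. 229.] [ 563.  -315.6   75. ]
scene caddy_nose 0.96 [186. 212.] [ 582.9 -229.8   75. ]
scene hub_l 0.54 [192. 252.] [ 631.4 -189.9   16. ]
scene hub_r 0.54 [192. 252.] [ 631.4 -189.9   16. ]
scene bay_buffer 0.78 [159. 195.] [ 568.2 -323.8   75. ]
```

View pics/c5.png

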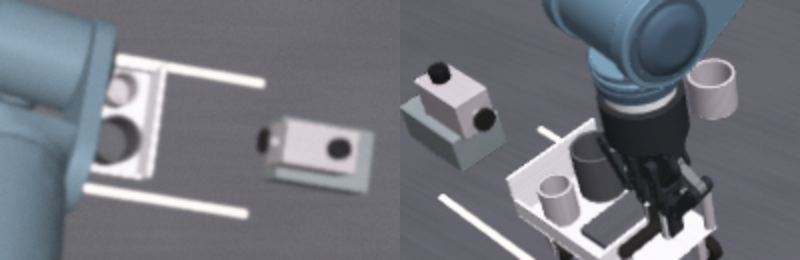

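The caddy stands in the lane at crop (135,120), between the two lines, and the plunger's dark face is at crop (258,140). Next I measure the nose edge and the plunger face.

Run:
```python
from nose import *
t=cv2.imread("pics/t3.png");g=t.min(2).astype(float)
# nose front edge: per-row rightmost strong bright->dark transition
pts=[]
for y in range(198,246):
    row=g[y,440:475]; d=np.diff(row); i=np.argmin(d)
    if d[i]<-25:
        w=-d[max(0,i-1):i+2].clip(max=0);pts.append((440.5+max(0,i-1)+(w*np.arange(len(w))).sum()/w.sum(),y))
P=np.array([ray("top",p,98)[:2] for p in pts])
f=cv2.fitLine(P.astype(np.float32),cv2.DIST_HUBER,0,.01,.01).ravel();d=f[:2]*np.sign(f[0]);print(len(P),"nose heading",np.degrees(np.arctan2(-d[0],d[1])), "resid",np.std((P-f[2:])@[-d[1],d[0]]))
nose("top",(380+166/2,160+67/2),(380+153/2,160+178/2))
b=lambda x,y:(110+(x-400)/2,130+y/2)
nose("scene",b(510,178),b(594,120))
print("plunger",ray("top",(380+258/2,160+141/2),80),ray("scene",b(484,120),75))
for n,u in(("top",(380+258/2,160+141/2)),("scene",b(484,120))):
    nose(n,u,u,75)
```

```text
48 nose heading -98.45853 resid 0.2623328811868497
top nose [ 577.4 -230.6] hd -97.6 width 116.7 bay along -90.9 lat -3.3
scene nose [ 579.7 -226.1] hd -99.2 width 115.6 bay along -95.7 lat -1.7
plunger [ 560.59670406 -343.38497631   80.        ] [ 563.81388975 -350.82313203   75.        ]
top nose [ 561.  -345.2] hd -0.0 width 0.0 bay along 24.9 lat -2.3
scene nose [ 563.8 -350.8] hd -0.0 width 0.0 bay along 30.0 lat 1.3
```

Run:
```python
from nose import *
O=np.array([567,-321.])
t=np.radians(-98.63);v=np.array([np.cos(t),np.sin(t)]);L=np.array([-v[1],v[0]])
for n,f,al in(("top","t3.png",(-96,-94,-92)),("scene","s3.png",(-96,-95,-94,-93))):
  g=cv2.imread("pics/"+f).min(2).astype(np.float32)
  for a in al:
    lat=np.arange(-75,75,.5)
    P=np.array([[*(O+a*v+l*L),98] for l in lat]);u=proj(n,P).astype(np.float32)
    s=cv2.remap(g,u[:,0],u[:,1],cv2.INTER_LINEAR).ravel();s=cv2.GaussianBlur(s[None],(1,5),0).ravel()
    d=np.diff(s);lo=lat<-40;hi=lat>40
    print(n,a,"R edge",lat[np.argmax(np.where(lo[1:],d,-99))],"L edge",lat[np.argmin(np.where(hi[1:],d,99))],s[::20].round())
```

```text
top -96 R edge -61.5 L edge 60.5 [129. 114. 236. 237. 244. 236. 234. 241. 239. 232. 238. 241. 233. 242.
 113.]
top -94 R edge -61.5 L edge 61.5 [130. 111. 228. 227. 238. 230. 225. 235. 231. 224. 231. 236. 225. 247.
 112.]
top -92 R edge -62.0 L edge 60.5 [133. 109. 179. 183. 201. 187. 183. 201. 184. 182. 190. 190. 183. 243.
 109.]
scene -96 R edge -59.0 L edge 61.5 [ 28.  94. 217. 215. 221. 214. 220. 222. 218. 215. 212. 217. 220. 213.
 103.]
scene -95 R edge -60.0 L edge 59.0 [ 27.  95. 221. 226. 231. 225. 232. 232. 226. 222. 223. 227. 229. 219.
 103.]
scene -94 R edge -60.5 L edge 60.0 [ 27.  96. 231. 239. 241. 239. 242. 241. 233. 230. 233. 237. 238. 228.
 103.]
scene -93 R edge -61.5 L edge 59.5 [ 27.  98. 235. 246. 247. 250. 247. 244. 240. 235. 244. 248. 241. 237.
 103.]
```

Centred (edges at −61/+61 mm) and in line. Now straight in, 100 mm first.

```bash
python3 -m creep '[[0,0,0.002,0,2,0,1],[0,0,0.002,0,7,0,1],[0,0,0.002,0,13,0,1],[0,0,0.002,0,19,0,1],[0,0,0.002,0,25,0,1],[0,0,0.002,0,31,0,1],[0,0,0.002,0,37,0,1],[0,0,0.002,0,43,0,1],[0,0,0.002,0,49,0,1],[0,0,0.002,0,55,0,1]]'
python3 -m creep '[[0,0,0,0,6,0,1],[0,0,0,0,12,0,1],[0,0,0,0,18,0,1],[0,0,0,0,24,0,1],[0,0,0,0,30,0,1],[0,0,0,0,36,0,1],[0,0,0,0,41,0,1],[0,0,0,0,44,0,1],[0,0,0,0,45,0,1],[0,0,0,0,45,0,1]]'
python3 -c "import pose"
python3 -m creep '[[0,0,0,0,1,0,1],[0,0,0,0,2,0,1],[0,0,0,0,3,0,1],[0,0,0,0,4,0,1],[0,0,0,0,5,0,1],[0,0,0,0,6,0,1],[0,0,0,0,6,0,1]]'
python3 -c "import pose"
```

```text
time: 16.45
eef_pos: [600.4, -110.2, 61.9]
tool_rot: [-0.001, 0.997, -0.074, -0.0]
wrist_force: [-0.3, 2.9, 7.6]
width: 0.136
finger_force: 59.1
time: 17.28
eef_pos: [593.4, -155.1, 61.8]
tool_rot: [-0.0, 0.997, -0.075, -0.001]
wrist_force: [-1.7, 1.5, 8.2]
width: 0.139
finger_force: 59.2
t 17.2833 along -168.0 lat 1.2 hd -98.55 Fv,FL -1.2 -1.9 Mz -0.06
time: 17.87
eef_pos: [592.5, -160.7, 61.9]
tool_rot: [-0.0, 0.997, -0.074, -0.001]
wrist_force: [-1.6, 1.4, 8.3]
width: 0.143
finger_force: 59.2
t 17.8667 along -162.3 lat 1.2 hd -98.54 Fv,FL -1.1 -1.8 Mz -0.02
```

```bash
for i in 1; do python3 -m creep '[[0,0,0,0,1,0,1],[0,0,0,0,2,0,1],[0,0,0,0,3,0,1],[0,0,0,0,4,0,1],[0,0,0,0,4,0,1]]' >/dev/null; python3 -c "import pose"
python3 -m creep '[[0,0,0,0,1,0,1],[0,0,0,0,2,0,1],[0,0,0,0,3,0,1],[0,0,0,0,3,0,1]]' >/dev/null; python3 -c "import pose"; done
```

```text
t 18.2833 along -158.4 lat 1.1 hd -98.54 Fv,FL -2.7 -2.1 Mz -0.03
t 18.6167 along -155.4 lat 1.1 hd -98.54 Fv,FL -1.5 -2.1 Mz -0.07
```

```bash
python3 -m creep '[[0,0,0,0,1,0,1],[0,0,0,0,2,0,1],[0,0,0,0,3,0,1],[0,0,0,0,3,0,1]]' >/dev/null; python3 -c "import pose"
```

```text
t 18.95 along -152.3 lat 1.1 hd -98.54 Fv,FL -1.6 -1.8 Mz -0.04
```

```bash
python3 -m creep '[[0,0,0,0,1,0,1],[0,0,0,0,2,0,1],[0,0,0,0,2,0,1],[0,0,0,0,2,0,1]]' >/dev/null; python3 -c "import pose"
python3 -m creep '[[0,0,0,0,1,0,1],[0,0,0,0,2,0,1],[0,0,0,0,2,0,1],[0,0,0,0,2,0,1]]' >/dev/null; python3 -c "import pose"
```

```text
t 19.2833 along -150.4 lat 1.1 hd -98.53 Fv,FL -0.7 -1.9 Mz -0.01
t 19.6167 along -148.4 lat 1.1 hd -98.53 Fv,FL -1.2 -2.2 Mz -0.04
```

```bash
python3 -m creep '[[0,0,0,0,1,0,1],[0,0,0,0,2,0,1],[0,0,0,0,2,0,1],[0,0,0,0,2,0,1]]' >/dev/null; python3 -c "import pose"
```

```text
t 19.95 along -146.8 lat 1.1 hd -98.53 Fv,FL -2.3 -2.2 Mz -0.02
```

```bash
python3 -m creep '[[0,0,0,0,1,0,1],[0,0,0,0,2,0,1],[0,0,0,0,2,0,1],[0,0,0,0,2,0,1]]' >/dev/null; python3 -c "import pose"
```

```text
t 20.2833 along -145.4 lat 1.1 hd -98.54 Fv,FL -5.0 -2.5 Mz -0.06
```

```bash
python3 -m creep '[[0,0,0,0,1,0,1],[0,0,0,0,1,0,1],[0,0,0,0,1,0,1]]' >/dev/null; python3 -c "import pose"
```

```text
t 20.5333 along -144.7 lat 1.0 hd -98.53 Fv,FL -6.6 -2.1 Mz -0.02
```

```bash
python3 -m creep '[[0,0,0,0,1,0,1],[0,0,0,0,2,0,1],[0,0,0,0,2,0,1],[0,0,0,0,2,0,1]]' >/dev/null; python3 -c "import pose"; python3 -m creep '[[0,0,0,0,0,0,1]]'>/dev/null; python3 -c "import pose"
```

```text
t 20.8667 along -143.3 lat 1.0 hd -98.53 Fv,FL -8.6 -2.1 Mz -0.03
t 20.95 along -143.3 lat 1.0 hd -98.53 Fv,FL -9.2 -2.4 Mz -0.02
```

Half-way in (about 7 N above the rolling level, around 4.5 mm). I ease back under control to about 2–3 N, then let go gently.

```bash
python3 -m creep '[[0,0,0,0,-0.5,0,1],[0,0,0,0,-1,0,1],[0,0,0,0,-1.5,0,1],[0,0,0,0,-2,0,1],[0,0,0,0,-2.5,0,1],[0,0,0,0,-2.5,0,1],[0,0,0,0,-2.5,0,1]]' >/dev/null; python3 -c "import pose"
```

```text
t 21.5333 along -144.3 lat 1.0 hd -98.53 Fv,FL -3.7 -3.2 Mz -0.01
```

```bash
python3 -m creep '[[0,0,0,0,-0.3,0,1],[0,0,0,0,-0.6,0,1],[0,0,0,0,-1,0,1],[0,0,0,0,-1,0,1]]' >/dev/null; python3 -c "import pose"
python3 -m creep '[[0,0,0,0,0,0,0.7],[0,0,0,0,0,0,0.65],[0,0,0,0,0,0,0.6],[0,0,0,0,0,0,0.5],[0,0,0,0,0,0,0.4],[0,0,0,0,0,0,0.3],[0,0,0,0,0,0,0.25],[0,0,0,0,0,0,0.25],[0,0,0,0,0,0,0.25]]' 20
python3 -c "import pose"
python3 - <<'E'
from h import *
a=r.snapshot("wrist");b=r.snapshot("scene")
cv2.imwrite("pics/c6.png",np.hstack([cv2.resize(a,(400,300)),cv2.resize(b[130:280,80:280],(400,300))])[:,:,::-1])
E
```

```text
t 21.8667 along -145.0 lat 1.0 hd -98.53 Fv,FL -2.2 -2.1 Mz -0.05
time: 22.62
eef_pos: [590.3, -178.5, 61.5]
tool_rot: [0.0, 0.997, -0.075, -0.0]
wrist_force: [0.0, 0.2, 0.3]
width: 0.373
finger_force: 0.0
t 22.6167 along -144.4 lat 1.7 hd -98.55 Fv,FL -0.2 0.0 Mz -0.07
```

View pics/c6.png

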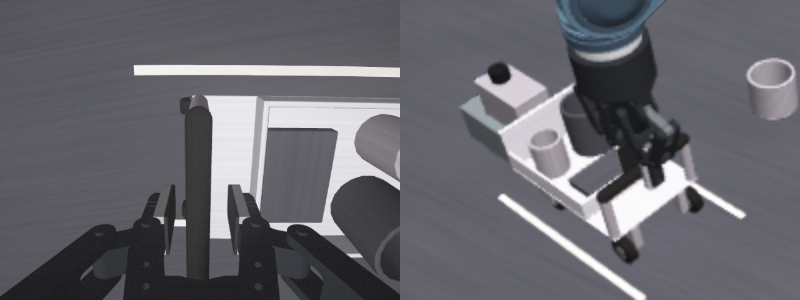

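The fingers are open and free of the bar on both sides (bar at col 186–212, pads at 175 and 228). The nose is at the buffer, parallel to the line. I lift straight up and check by measurement.

```bash
python3 -m creep '[[0,0,0,0,0,-8,0.25],[0,0,0,0,0,-20,0.25],[0,0,0,0,0,-35,0.25],[0,0,0,0,0,-55,0.25],[0,0,0,0,0,-80,0.25],[0,0,0,0,0,-105,0.25],[0,0,0,0,0,-130,0.25],[0,0,0,0,0,-150,0.25],[0,0,0,0,0,-160,0.25],[0,0,0,0,0,-160,0.25]]'
python3 -m creep '[[0,0,0,0,-20,0,0.25],[0,0,0,0,-50,0,0.25],[0,0,0,0,-90,0,0.25],[0,0,0,0,-130,0,0.25],[0,0,0,0,-170,0,0.25],[0,0,0,0,-205,0,0.25],[0,0,0,0,-230,0,0.25],[0,0,0,0,-250,0,0.25],[0,0,0,0,-250,0,0.25]]' >/dev/null
python3 - <<'E'
from nose import *
O=np.array([567,-321.]);t=np.radians(-98.63);v=np.array([np.cos(t),np.sin(t)]);L=np.array([-v[1],v[0]])
shot("top","t4.png");shot("scene","s4.png")
for n in("top","scene"):
  for q,z in(("caddy_nose",75),("caddy_bar",100),("hub_l",16),("hub_r",16),("hammer",0),("offcut",0),("pipe_end",0)):
    for u in r.tip_of(n,q)[:4]:
      p=ray(n,u["pixel"],z)
      if q in("hammer","offcut","pipe_end") or p[1]<-50: print(n,q,round(u["p"],2),p.round(1),"bay",((p[:2]-O)@v).round(1),((p[:2]-O)@L).round(1))
for n,f in(("top","t4.png"),("scene","s4.png")):
  g=cv2.imread("pics/"+f).min(2).astype(np.float32)
  def samp(P):
    u=proj(n,P).astype(np.float32);s=cv2.remap(g,u[:,0],u[:,1],cv2.INTER_LINEAR).ravel();return cv2.GaussianBlur(s[None],(5,1),0).ravel()
  if n=="top":
    pts=[]
    for l in range(-52,53,4):
      if abs(l)<26: continue
      al=np.arange(10,42,.5);s=samp(np.array([[*(O+a*v+l*L),98] for a in al]));pts.append((l,al[np.argmin(np.diff(s))]))
    pts=np.array(pts);c=np.polyfit(pts[:,0],pts[:,1],1);print("nose edge along",c[1].round(1),"heading off deg",np.degrees(-c[0]).round(2),"rms",np.std(pts[:,1]-np.polyval(c,pts[:,0])).round(2))
  lat=np.arange(-72,72,.5)
  for a in(22,24,26):
    d=np.diff(samp(np.array([[*(O+a*v+l*L),98] for l in lat])));print(n,a,lat[np.argmax(np.where(lat[1:]<-40,d,-99))],lat[np.argmin(np.where(lat[1:]>40,d,99))])
E
```

```text
time: 23.55
eef_pos: [592.0, -179.3, 225.9]
tool_rot: [0.001, 0.997, -0.075, 0.003]
wrist_force: [0.3, 0.6, 1.6]
width: 0.372
finger_force: 0.0
top caddy_nose 0.65 [ 561.8 -354.    75. ] bay 33.4 -0.2
top caddy_bar 0.59 [ 589.3 -172.3  100. ] bay -150.4 -0.2
top offcut 0.73 [ 777.8 -140.     0. ] bay -210.5 181.2
top pipe_end 0.67 [ 340.4 -190.2    0. ] bay -95.4 -243.6
scene caddy_nose 0.8 [ 565.8 -337.6   75. ] bay 16.6 1.3
scene caddy_nose 0.3 [ 565.9 -192.1   75. ] bay -127.3 -20.5
scene caddy_bar 0.96 [ 588.4 -173.8  100. ] bay -148.8 -0.9
scene hub_l 0.38 [ 615.2 -307.8   16. ] bay -20.3 45.7
scene hub_r 0.38 [ 615.2 -307.8   16. ] bay -20.3 45.7
scene hammer 0.79 [766.8 125.    0. ] bay -470.9 130.6
scene offcut 0.59 [ 777.9 -122.4    0. ] bay -228.0 178.7
nose edge along 28.9 heading off deg -0.42 rms 0.55
top 22 -64.0 57.0
top 24 -62.0 57.5
top 26 -61.5 58.0
scene 22 -59.5 61.0
scene 24 -61.5 59.5
scene 26 -62.0 59.5
```

```bash
python3 -c "
from rig import r
print(r.get_state()['time'],r.job_done())"
```

```text
the job is handed in; nothing more can be done
25.1 None
```

The caddy is parked and the job is handed in at 25.1 s: by my measurements it is centred within about 2 mm and in line within about 0.5°, and the buffer took about 7 N (about half-way) before I let go. The nose measured level with the plunger face, but I had no direct check of contact after release. The left castor measures as trailing; the right was hidden at the end. The offcut and pipe showed no shift beyond picture error, and nor did the hammer, seen in one picture only.

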